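# Lay out a stack of oiled percussion parts on their drying rests

### The job

Four freshly oiled wooden percussion parts are stacked on the bench and would dry stuck together. Take the stack apart from the top down, one part at a time, and lay each part flat in the drying rest whose recess has its own shape and size, set down rather than dropped. Keep the glue bottle and the oil jar where they stand, and let go of everything at the end.

Things in the scene. Friction and masses are not known exactly. Their poses are not given: they have to be found in the camera images.
- mallet_head: Mallet head: the small upright wooden cylinder on top of the stack, 28 mm in diameter, 30 mm high, with a dark hole mark in its top; about 25 g. Stands on the shaker. Origin: centre of its underside; z up.
- shaker: Shaker: upright wooden cylinder with two thin dark grooves, 44 mm in diameter, 32 mm high; about 50 g. Stands on the wood block, under the mallet head. Origin: centre of its underside; z up.
- wood_block: Wood block: oblong wooden block, 96 mm long (x), 48 mm wide (y), 34 mm high, with a dark slit drawn along each long side; about 110 g. Lies on the tone bar, under the shaker, nearly parallel to the bar. Origin: centre of its underside; x along its length, z up.
- tone_bar: Tone bar: flat wooden bar, 150 mm long (x), 62 mm wide (y), 28 mm high, with a dark round cord-hole mark near each end of its top; about 210 g. Lies on the bench at the bottom of the stack, its length within about 25 degrees of the direction straight ahead of the robot. Origin: centre of its underside; x along its length, z up.
- mallet_rest: Rest for the mallet head. Fixed 10 mm plywood board with a round cork-lined recess in its middle, 6 mm deep (floor 4 mm above the bench), 8 mm larger all round than the part; board 74 x 74 mm, recess 44 mm in diameter, the smaller of the two round ones. Place differs each start: stack and rests swap spots. Origin: centre of its underside, below the recess centre; z up.
- shaker_rest: Rest for the shaker. Fixed 10 mm plywood board with a round cork-lined recess in its middle, 6 mm deep (floor 4 mm above the bench), 8 mm larger all round than the part; board 90 x 90 mm, recess 60 mm in diameter, the larger of the two round ones. Place differs each start: stack and rests swap spots. Origin: centre of its underside, below the recess centre; z up.
- block_rest: Rest for the wood block. Fixed 10 mm plywood board with a rectangular cork-lined recess in its middle, 6 mm deep (floor 4 mm above the bench), 8 mm larger all round than the part; board 132 x 84 mm, recess 112 x 64 mm, the smaller of the two rectangular ones. Place differs each start: stack and rests swap spots. Origin: centre of its underside, below the recess centre; z up and x along its length, within 25 degrees of straight ahead; part may lie either way round.
- bar_rest: Rest for the tone bar. Fixed 10 mm plywood board with a rectangular cork-lined recess in its middle, 6 mm deep (floor 4 mm above the bench), 8 mm larger all round than the part; board 186 x 98 mm, recess 166 x 78 mm, the larger of the two rectangular ones. Place differs each start: stack and rests swap spots. Origin: centre of its underside, below the recess centre; z up and x along its length, within 25 degrees of straight ahead; part may lie either way round.
- glue_bottle: Grey glue bottle with a white cap, 56 mm in diameter, 150 mm tall, standing loose at the far side of the work. Leave it alone. Origin: centre of its underside.
- oil_jar: Amber glass oil jar with a steel lid, 68 mm in diameter, 75 mm tall, standing loose at the far left of the work. Leave it alone. Origin: centre of its underside.
Things that resemble listed ones, but are neither listed nor needed, are in the scene too. What is meant by the mallet_head is not grey, orange or red, and is the smaller of those in its own colour.

How it is judged:
By the outcome, as a careful person would: the job done as asked, in the order asked, and still so for the second after the job is handed in, with the robot touching nothing.
It also fails if it takes over 128 s, if anything falls off the work surface, if the arm or the gripper's body presses on something with over 40 N, if the wrist force passes 120 N, or if a joint passes its speed limit or range.

### The arm

A 7-joint arm with a two-finger parallel gripper is mounted at the origin on the work surface. World frame = base frame: x ahead of the robot, y to its left, z up, the work surface at z = 0. Lengths are in m, angles in rad, forces in N, time in s.
With the tool pointing down it reaches from about 0.4 to 0.85 m from the base axis. Payload 4.5 kg.
Tool frame: the origin (TCP) lies at the centre of the arm's flange, where the gripper is bolted on; the fingertips stand r.tcp_to_tips ahead of it and the grasp point (between the pads) lies 147 mm ahead of it (r.tcp_to_tips is the distance from the TCP to the fingertips, in m); x points along the fingers, y is the direction in which the jaws open and shut, and the axes are right-handed (so a half turn about x gives the same grasp; the last joint's range is limited). The gripper opens to 88 mm and grips with 3 to 60 N. Pads are 18 mm wide; open, the fingers measure 123 mm over their backs; the gripper's body (75 mm by 187 mm) begins 45 mm behind the grasp point.
Start: joints at [1.273, 0.689, -0.195, 1.565, 0.157, 0.902, -0.215], TCP at [0.204, -0.591, 0.405] pointing down, gripper open.
Joint ranges: [-3.01, 3.01], [-0.46, 2.08], [-1.47, 1.51], [0.13, 2.56], [-1, 4.14], [0.04, 2.09], [-2.66, 2.66]. Speed limits (rad/s): [2.57, 2.57, 3.14, 3.14, 3.14, 3.14, 3.14].

### API

Orientations are given as a unit quaternion [x, y, z, w].
In Python, from plant import r, eyes gives the robot as it stands.
- The arm moves only by the tool carry_out, never from a script. Its argument "targets" is text: rows parted by semicolons, each of 5 numbers parted by spaces: the opening, from 0 (shut) to 1 (fully open), then the shift along the tool's x, y, z in mm, then the turn about the tool's x in rad. A call has 1 to 20 rows; each row shifts and turns the commanded pose from where the row before left it, along the tool's axes as they then stand; what a row does not reach is not made up. A row lasts 1/12 s, in which the tool goes at most 41.7 mm and 7.16 degrees, less where a joint would pass 70% of its speed; a pose out of reach is approached as far as the arm can. A call is refused whole if a number of a shift passes 41.7 or a number of a turn 0.125, either way. A call with a gripper value outside its range is refused whole. The fingers move at their own pace and stop on an object; "force" is the grip in N (left out, the last holds). Time passes only in rows, so rows that do not move let the fingers close. It gives the time, the measured TCP pose, the force and the opening at its end, in the units of the state.
- r.get_state(): the state, without advancing time (a new reading comes with each control period).
- eyes.snapshot(name): name is "scene" or "side" or "wrist"; returns (picture, depth): 420x560x3 uint8, blue, green, red; 420x560 float32, m along the optical axis (not along the pixel's ray), 0 where there is no reading.
- eyes.camera_params(name): a dict with "intrinsics" (3x3 intrinsics, pixels), "rvec" (rotation vector, rad) and "tvec" (3), from world to camera coordinates, as OpenCV has them; the wrist camera has in their place "T_tool_cam" (4x4, takes a point from camera to tool coordinates, whose origin is the TCP and whose axes are the tool frame's). Camera axes: x right, y down, z forward; pixel columns grow to the right and rows downward; lengths in m; the calibration is good to about 2 mm. A picture is of the moment at which its call begins: read the wrist's pose just before it. camera_params takes no time and is no camera call.
- r.finish_job(): hands the job in, once; it reports no verdict.
The state is a dict: "clock": time; "q": joint angles; "qd": joint speeds; "joint_torque": joint torques, N m; "tool_pos": TCP position; "eef_rot": TCP orientation; "contact_force": force on the tool from outside, world axes, zero at the start; "moment": the same for the moment, N m; "opening": opening from 0.0 (shut) to 1.0 (fully open).
Only numpy, scipy, OpenCV 4.12 (cv2) and the standard library are available. Lean on these libraries where they do the work, as an engineer would, in place of code of your own. Each camera call takes 0.05 s, during which the arm holds its last target.

## Working session

There is one attempt and no reset: what is moved stays moved. The work goes in short steps, Python scripts to look and compute and a tool call to move; the robot and the scene stay as the last step left them, time stands still between calls to the robot, and variables do not carry over. Pictures are saved under pics/ and viewed, and the job is handed in when it is done.

Besides the shell and the picture viewer there is one more tool, called after "Emit:" as name(argument=value, ...) on one line, values as JSON. carry_out: Moves the arm, as the interface text tells. Its arguments: {"type":"object","properties":{"targets":{"type":"string"},"force":{"type":"number"}},"required":["targets"]}

```bash
ls; mkdir -p pics; python3 - <<'E'
from plant import r, eyes
import cv2,numpy as np
s=r.get_state()
for k,v in s.items(): print(k,np.round(v,4))
print(r.tcp_to_tips)
for n in ["scene","side","wrist"]:
    p,d=eyes.snapshot(n); cv2.imwrite(f"pics/{n}0.png",p); np.save(f"pics/{n}0.npy",d)
    c=eyes.camera_params(n); print(n,{k:np.round(np.array(v),4).tolist() for k,v in c.items()})
E
```

```text
pics
clock 0.0
q [ 1.2728  0.69   -0.1945  1.5663  0.1573  0.9025 -0.2151]
qd [-0.0011 -0.      0.001   0.0002  0.0009 -0.0007  0.0002]
joint_torque [ 6.00000e-04 -5.27551e+01 -1.26680e+00 -1.53427e+01 -5.27000e-02
  6.60000e-03  2.00000e-04]
tool_pos [ 0.2035 -0.5906  0.4039]
eef_rot [-0.6972 -0.1174  0.6975 -0.1162]
contact_force [-0.0708  1.0198  0.2207]
moment [-0.0241  0.0696  0.022 ]
opening 1.0044
0.166
scene {'intrinsics': [[392.2563, 0.0, 281.9309], [0.0, 392.2563, 209.5724], [0.0, 0.0, 1.0]], 'rvec': [2.1839, 0.7475, -0.341], 'tvec': [-0.4482, -0.21, 1.3637]}
side {'intrinsics': [[408.4249, 0.0, 280.8282], [0.0, 408.4249, 204.7247], [0.0, 0.0, 1.0]], 'rvec': [2.397, -0.2648, 0.08], 'tvec': [-0.6043, 0.1144, 1.2942]}
wrist {'intrinsics': [[360.4195, 0.0, 286.4853], [0.0, 360.4195, 211.5166], [0.0, 0.0, 1.0]], 'T_tool_cam': [[-0.0011, -0.2601, 0.9656, 0.02], [1.0, 0.0009, 0.0014, 0.0003], [-0.0012, 0.9656, 0.2601, -0.0657], [0.0, 0.0, 0.0, 1.0]]}
```

View pics/scene0.png

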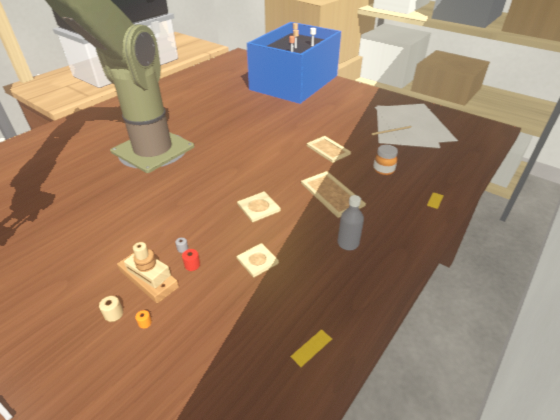

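View pics/side0.png

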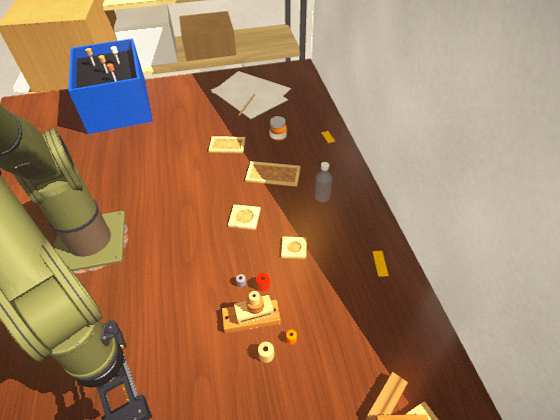

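View pics/wrist0.png

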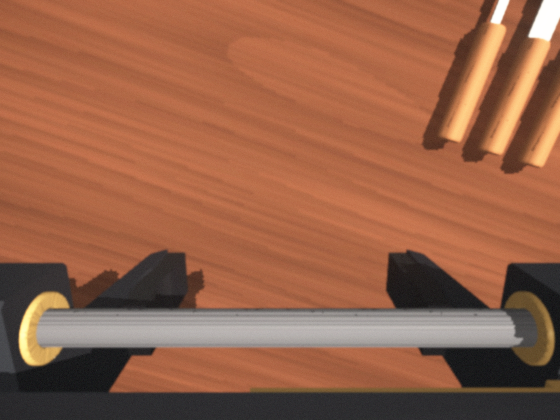

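The scene view shows the stack near (148,265), the round rests at (259,206) and (257,260), and the rectangular rests at (328,148) and (333,194). Distractors surround the stack: red, grey, orange, and a larger cream one. Next I'll enlarge the crops and build a top-down map.

```bash
cat > h.py <<'E'
import cv2,numpy as np
from scipy.spatial.transform import Rotation as R
def cam(eyes,n,s=None):
    c=eyes.camera_params(n); K=np.array(c["intrinsics"])
    if n!="wrist":
        Rm=cv2.Rodrigues(np.array(c["rvec"]))[0]; t=np.array(c["tvec"]).ravel()
        return K,Rm.T,-Rm.T@t
    T=np.array(c["T_tool_cam"]); Rt=R.from_quat(s["eef_rot"]).as_matrix()
    return K,Rt@T[:3,:3],Rt@T[:3,3]+np.array(s["tool_pos"])
def cloud(d,K,Rw,o):
    v,u=np.mgrid[:d.shape[0],:d.shape[1]]
    p=np.stack([(u-K[0,2])/K[0,0]*d,(v-K[1,2])/K[1,1]*d,d],-1)
    return p@Rw.T+o
def atz(u,v,z,K,Rw,o):
    ray=Rw@np.array([(u-K[0,2])/K[0,0],(v-K[1,2])/K[1,1],1.])
    return o+ray*(z-o[2])/ray[2]
def topdown(img,K,Rw,o,z,x0,x1,y0,y1,res):
    # rectified at plane z: image row = x (far up), col = -y
    xs=np.arange(x1,x0,-res); ys=np.arange(y1,y0,-res)
    X,Y=np.meshgrid(xs,ys,indexing='ij')
    P=np.stack([X,Y,np.full_like(X,z)],-1)-o
    c=P@Rw
    u=(c[...,0]/c[...,2]*K[0,0]+K[0,2]).astype(np.float32); v=(c[...,1]/c[...,2]*K[1,1]+K[1,2]).astype(np.float32)
    return cv2.remap(img,u,v,cv2.INTER_LINEAR)
E
python3 - <<'E'
from plant import eyes
from h import *
for n in ["scene","side"]:
    p=cv2.imread(f"pics/{n}0.png"); d=np.load(f"pics/{n}0.npy"); K,Rw,o=cam(eyes,n)
    print(n,o.round(3))
    C=cloud(d,K,Rw,o)
    pts={"scene":[(259,206),(257,260),(328,148),(333,194),(350,240),(386,160),(141,248),(112,303),(191,260),(182,243),(144,318)],"side":[(244,217),(294,247),(228,145),(274,174),(323,185),(278,125),(255,297),(265,352),(262,280),(240,280),(291,336)]}[n]
    for q in pts: print(q,C[q[1],q[0]].round(3))
    t=topdown(p,K,Rw,o,0.01,0.2,0.9,-0.45,0.5,0.00125)
    cv2.imwrite(f"pics/top_{n}.png",t); print(t.shape)
    x,y,w,h=(90,220,140,110) if n=="scene" else (200,260,140,110)
    cv2.imwrite(f"pics/crop_{n}.png",cv2.resize(p[y:y+h,x:x+w],None,fx=5,fy=5,interpolation=cv2.INTER_CUBIC))
E
```

```text
scene [ 1.07  -0.649  0.734]
(259, 206) [ 0.492 -0.011  0.005]
(257, 260) [ 0.622 -0.172  0.006]
(328, 148) [0.479 0.375 0.003]
(333, 194) [0.632 0.164 0.007]
(350, 240) [ 0.782 -0.001  0.038]
(386, 160) [0.699 0.357 0.053]
(141, 248) [ 0.479 -0.376  0.126]
(112, 303) [ 0.485 -0.477  0.046]
(191, 260) [ 0.519 -0.289  0.038]
(182, 243) [ 0.454 -0.261  0.031]
(144, 318) [ 0.556 -0.454  0.03 ]
(560, 760, 3)
side [ 0.441 -0.893  1.03 ]
(244, 217) [ 0.491 -0.014  0.002]
(294, 247) [ 0.623 -0.172  0.006]
(228, 145) [ 0.487  0.368 -0.   ]
(274, 174) [0.629 0.164 0.002]
(323, 185) [ 0.759 -0.005  0.082]
(278, 125) [0.685 0.353 0.072]
(255, 297) [ 0.472 -0.383  0.126]
(265, 352) [ 0.473 -0.489  0.04 ]
(262, 280) [ 0.503 -0.287  0.042]
(240, 280) [ 0.443 -0.265  0.028]
(291, 336) [ 0.545 -0.461  0.036]
(560, 760, 3)
```

View pics/top_scene.png

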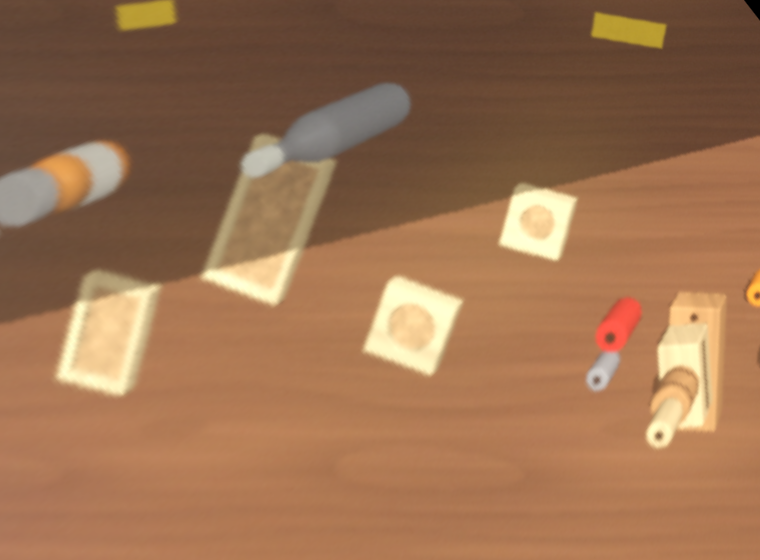

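View pics/top_side.png

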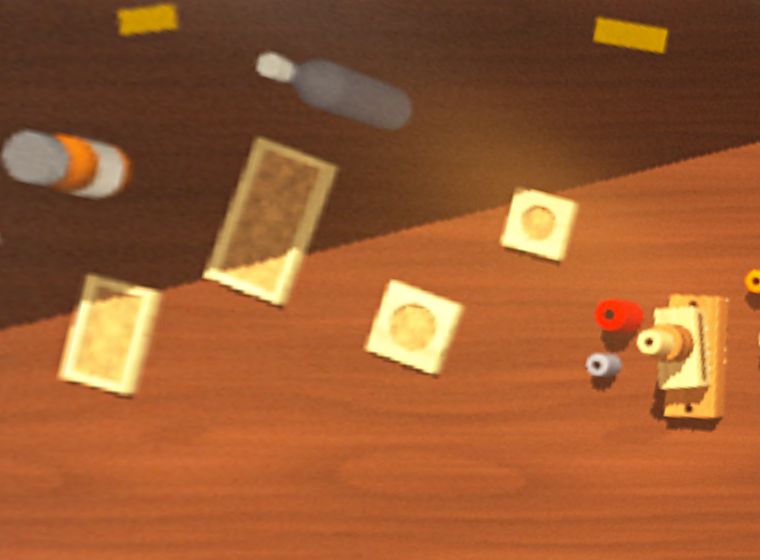

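View pics/crop_scene.png

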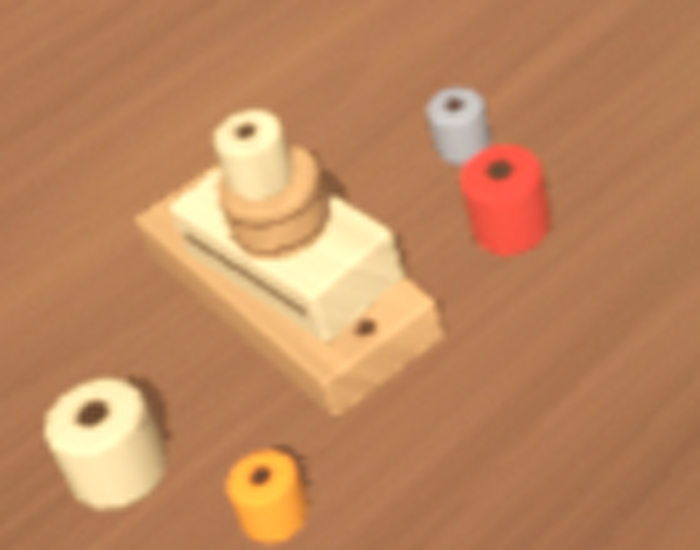

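View pics/crop_side.png

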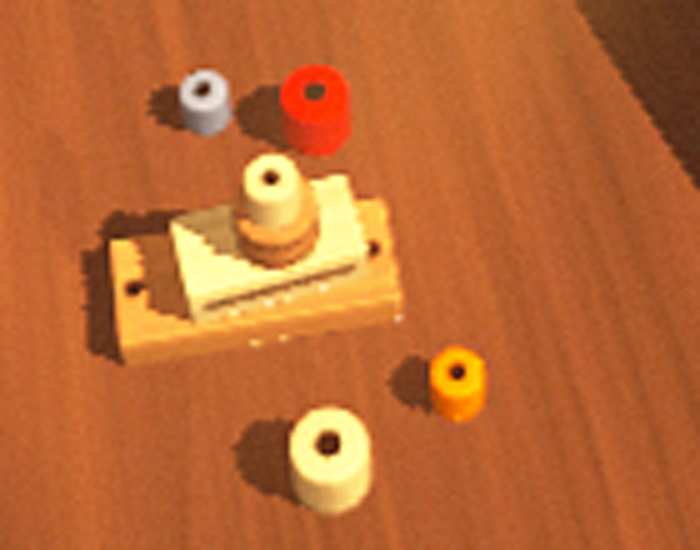

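```bash
cat >> h.py <<'E'
def yawof(s):
    m=R.from_quat(s["eef_rot"]).as_matrix(); return m
E
python3 - <<'E'
from plant import r,eyes
from h import *
s=r.get_state(); print(R.from_quat(s["eef_rot"]).as_matrix().round(3))
X1,Y1,res=0.9,0.5,0.00125
rois={"mallet":(485,170,105,105),"shaker":(350,262,125,125),"bar":(190,120,165,200),"block":(45,255,125,155)}
for n in ["scene","side"]:
    t=cv2.imread(f"pics/top_{n}.png")
    g=t.astype(int); 
    for k,(x,y,w,h) in rois.items():
        hsv=cv2.cvtColor(t,cv2.COLOR_BGR2HSV)[y:y+h,x:x+w]
        sub=t[y:y+h,x:x+w].astype(int)
        # board: less red than table: G/R ratio
        ratio=sub[...,1]/(sub[...,2]+1)
        m=(ratio>0.72).astype(np.uint8)
        if k=="bar": # remove bottle: grey -> b/r high
            m&=((sub[...,0]/(sub[...,2]+1))<0.8).astype(np.uint8)
        m=cv2.morphologyEx(m,cv2.MORPH_OPEN,np.ones((5,5)))
        cs,_=cv2.findContours(m,cv2.RETR_EXTERNAL,cv2.CHAIN_APPROX_NONE)
        c=max(cs,key=cv2.contourArea)
        (cx,cy),(a,b),ang=cv2.minAreaRect(c)
        bx=cv2.boxPoints(((cx,cy),(a,b),ang))
        e=bx[1]-bx[0]; e2=bx[2]-bx[1]
        if np.hypot(*e2)>np.hypot(*e): e=e2
        yaw=np.degrees(np.arctan2(-e[0],-e[1])); yaw=(yaw+90)%180-90
        print(n,k,"xy",round(X1-(cy+y)*res,4),round(Y1-(cx+x)*res,4),"size",round(a*res*1e3),round(b*res*1e3),"yaw",round(yaw,1))
E
```

```text
[[-0.001  0.326 -0.945]
 [ 0.001 -0.945 -0.326]
 [-1.    -0.001  0.   ]]
scene mallet xy 0.6299 -0.1629 size 118 113 yaw 87.7
scene shaker xy 0.4944 -0.0152 size 105 114 yaw -20.6
scene bar xy 0.6261 0.1657 size 122 206 yaw -19.4
scene block xy 0.4852 0.3654 size 109 159 yaw -14.5
side mallet xy 0.6212 -0.1736 size 83 78 yaw 74.5
side shaker xy 0.4911 -0.0166 size 100 96 yaw 69.8
side bar xy 0.6232 0.1628 size 109 191 yaw -21.4
side block xy 0.4826 0.3639 size 99 138 yaw -15.1
```

Emit:
carry_out(targets="1 0 -12.8 -36.3 0;1 0 -12.8 -36.3 0;1 0 -12.8 -36.3 0;1 0 -12.8 -36.3 0;1 0 -12.8 -36.3 0;1 0 -12.8 -36.3 0;1 0 -12.8 -36.3 0;1 0 -12.8 -36.3 0;1 0 -12.8 -36.3 0;1 0 0 0 0.11;1 0 0 0 0.11;1 0 0 0 0.11;1 0 0 0 0;1 0 0 0 0", force=15)

```text
clock: 1.32
tool_pos: [0.4749, -0.3754, 0.4045]
eef_rot: [-0.707, -0.002, 0.707, -0.002]
contact_force: [-0.0, 0.6, -0.5]
opening: 1.002
```

```bash
cat > look.py <<'E'
import sys
from plant import r,eyes
from h import *
tag=sys.argv[1]
s=r.get_state()
p,d=eyes.snapshot("wrist"); cv2.imwrite(f"pics/w_{tag}.png",p)
K,Rw,o=cam(eyes,"wrist",s); np.savez(f"pics/w_{tag}.npz",d=d,K=K,Rw=Rw,o=o)
print(round(s["clock"],2),np.round(s["tool_pos"],4),R.from_quat(s["eef_rot"]).as_matrix().round(3).tolist(),np.round(s["q"],2),s["opening"])
E
python3 look.py 1
```

```text
1.32 [ 0.4749 -0.3754  0.4045] [[-0.001, 0.005, -1.0], [-0.0, -1.0, -0.005], [-1.0, 0.0, 0.001]] [ 0.63  0.66 -0.06  1.63  0.05  0.85 -1.02] 1.0017809858452875
```

View pics/w_1.png

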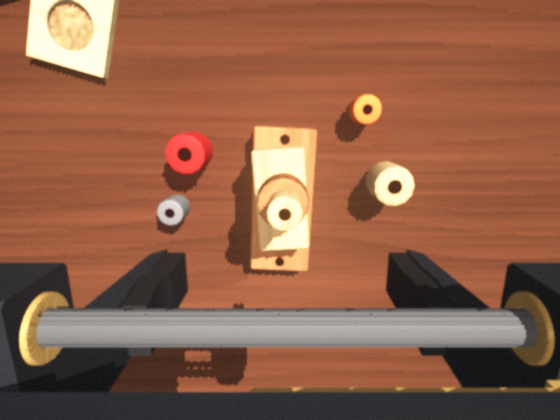

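```bash
python3 - <<'E'
import cv2
p=cv2.imread("pics/w_1.png")[115:285,225:345]
cv2.imwrite("pics/w_1c.png",cv2.resize(p,None,fx=3.5*1,fy=3.5,interpolation=cv2.INTER_CUBIC))
E
```

```text
(no output)
```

View pics/w_1c.png

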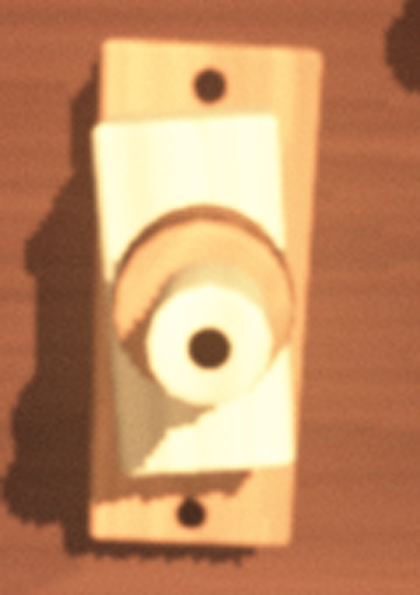

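```bash
python3 - <<'E'
from h import *
f=np.load("pics/w_1.npz"); K,Rw,o=f["K"],f["Rw"],f["o"]
g=lambda x,y,z: atz(225+x/3.5,115+y/3.5,z,K,Rw,o)[:2]
print("mallet",g(209,344,.124).round(4),"shaker",g(203,310,.094).round(4))
for q in [(95,124),(276,115),(294,465),(125,475)]: print("blk",g(*q,.062).round(4))
for q in [(103,40),(320,50),(290,545),(90,538)]: print("bar",g(*q,.028).round(4))
a,b=g(209,85,.028),g(191,513,.028); print("holes",a,b,(a+b)/2,np.degrees(np.arctan2(*(a-b)[::-1])))
C=cloud(f["d"],K,Rw,o)
for (x,y) in [(209,300+80),(203,250),(185,150),(150,60)]: print(C[int(115+y/3.5),int(225+x/3.5)].round(4))
E
```

```text
mallet [ 0.4691 -0.3751] shaker [ 0.4692 -0.3736]
blk [ 0.5097 -0.3458]
blk [ 0.5122 -0.3916]
blk [ 0.418  -0.3983]
blk [ 0.4149 -0.3522]
bar [ 0.5293 -0.3453]
bar [ 0.527  -0.4051]
bar [ 0.379 -0.4  ]
bar [ 0.381  -0.3388]
holes [ 0.51729066 -0.37451341] [ 0.38936958 -0.36965698] [ 0.45333012 -0.37208519] -2.1741494092424922
[ 0.4616 -0.3746  0.1242]
[ 0.484  -0.3735  0.0937]
[ 0.5039 -0.3678  0.0609]
[ 0.5241 -0.3574  0.0281]
```

Emit:
carry_out(targets="1 38 0 3 0;1 38 0 3 0;1 30 0 0 0;1 18 0 0 0;1 10 0 0 0;1 0 0 0 0;1 0 0 0 0;0 0 0 0 0;0 0 0 0 0;0 0 0 0 0;0 0 0 0 0;0 0 0 0 0;0 0 0 0 0;0 0 0 0 0;0 0 0 0 0;0 0 0 0 0;0 0 0 0 0", force=20)

```text
clock: 2.78
tool_pos: [0.469, -0.3756, 0.2707]
eef_rot: [-0.707, -0.001, 0.707, -0.001]
contact_force: [0.5, -0.0, 0.1]
opening: 0.309
```

Emit:
carry_out(targets="0 -8 0 0 0;0 -15 0 0 0;0 -30 0 0 0;0 -35 0 0 0;0 -20 -30 -20 0;0 0 -32 -20 0;0 0 -32 -20 0;0 0 -32 -20 0;0 0 -24 -15 0;0 0 0 0 0;0 0 0 0 0")

```text
clock: 3.7
tool_pos: [0.5647, -0.223, 0.3791]
eef_rot: [0.707, 0.003, -0.707, 0.002]
contact_force: [-1.3, -1.7, -0.5]
opening: 0.309
```

```bash
python3 look.py 2
```

```text
3.7 [ 0.5647 -0.223   0.3791] [[0.001, 0.007, -1.0], [0.001, -1.0, -0.007], [-1.0, -0.001, -0.001]] [ 0.32  0.69 -0.04  1.65  0.03  0.8  -1.29] 0.30904794534836083
```

View pics/w_2.png

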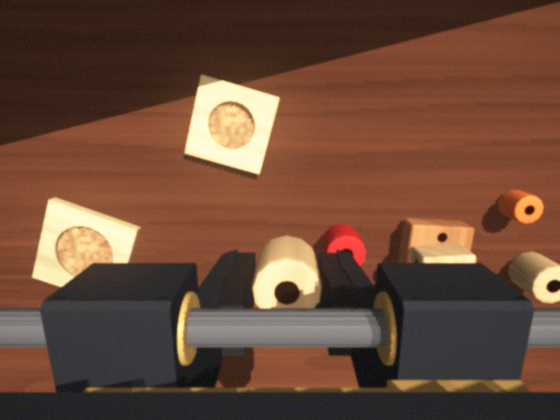

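The mallet is held at (287,290). The mallet rest is at (232,125) and the shaker rest at (85,250).

```bash
python3 - <<'E'
from h import *
f=np.load("pics/w_2.npz"); K,Rw,o=f["K"],f["Rw"],f["o"]
P=np.array([atz(u,v,.010,K,Rw,o)[:2] for u,v in [(201,76),(279,97),(261,174),(186,155)]]); print(P.round(4),P.mean(0).round(4))
print(np.linalg.norm(P-np.roll(P,1,0),axis=1).round(4))
print(atz(232,125,.008,K,Rw,o).round(4), atz(85,250,.008,K,Rw,o).round(4))
E
```

```text
[[ 0.6642 -0.145 ]
 [ 0.6465 -0.2161]
 [ 0.5746 -0.1988]
 [ 0.5925 -0.1268]] [ 0.6194 -0.1717]
[0.074  0.0733 0.0739 0.0742]
[ 0.6209 -0.1716  0.008 ] [ 0.4934 -0.015   0.008 ]
```

Emit:
carry_out(targets="0 0 -25.5 -27.5 0;0 0 -25.5 -27.5 0;0 36 0 0 0;0 36 0 0 0;0 36 0 0 0;0 36 0 0 0;0 24 0 0 0;0 12 0 0 0;0 8 0 0 0;0 4 0 0 0;0 3 0 0 0;0 2 0 0 0;0 0 0 0 0;0 0 0 0 0;0 0 0 0 0")

```text
clock: 5.0
tool_pos: [0.6189, -0.1744, 0.1826]
eef_rot: [0.708, 0.0, -0.707, 0.001]
contact_force: [-0.3, 0.9, 0.4]
opening: 0.31
```

Emit:
carry_out(targets="0 0.5 -2.5 -1 0;0 0.5 0 0 0;0 0.5 0 0 0;0 0.5 0 0 0;0 0 0 0 0;0 0 0 0 0")

```text
clock: 5.5
tool_pos: [0.6199, -0.1713, 0.1806]
eef_rot: [0.707, 0.001, -0.707, 0.001]
contact_force: [-0.8, 0.3, 6.2]
opening: 0.311
```

Emit:
carry_out(targets="0.4 0 0 0 0;0.4 0 0 0 0;0.5 0 0 0 0;0.6 0 0 0 0;0.7 0 0 0 0;0.7 0 0 0 0;0.7 0 0 0 0;0.7 -10 0 0 0;0.7 -25 0 0 0;0.7 -35 0 0 0;0.8 -40 0 0 0;1 -40 0 0 0;1 -40 0 0 0;1 0 0 0 0;1 0 0 0 0")

```text
clock: 6.75
tool_pos: [0.6202, -0.1721, 0.3734]
eef_rot: [0.709, 0.0, -0.705, 0.001]
contact_force: [0.1, 1.0, -0.4]
opening: 0.994
```

```bash
python3 look.py 3
```

```text
6.75 [ 0.6202 -0.1721  0.3734] [[0.007, 0.002, -1.0], [-0.002, -1.0, -0.002], [-1.0, 0.002, -0.007]] [ 0.21  0.74 -0.02  1.55  0.02  0.84 -1.39] 0.9939531479395407
```

View pics/w_3.png

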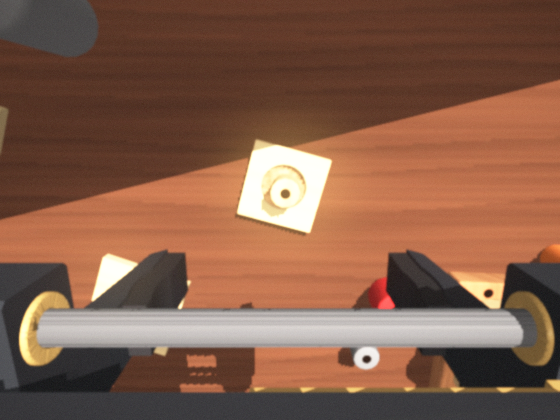

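The mallet head stands upright in its recess at (285,190). Now back to the stack.

Emit:
carry_out(targets="1 0 34 24 0;1 0 34 24 0;1 0 34 24 0;1 0 34 24 0;1 0 34 24 0;1 0 34 24 0;1 0 0 0 0;1 0 0 0 0;1 0 0 0 0")

```text
clock: 7.55
tool_pos: [0.4757, -0.3754, 0.3683]
eef_rot: [-0.706, -0.002, 0.708, 0.0]
contact_force: [0.6, 0.5, 0.3]
opening: 1.001
```

```bash
python3 look.py 4; python3 - <<'E'
import cv2
p=cv2.imread("pics/w_4.png")[115:285,225:345]
cv2.imwrite("pics/w_4c.png",cv2.resize(p,None,fx=3.5*1,fy=3.5,interpolation=cv2.INTER_CUBIC))
E
```

```text
7.55 [ 0.4757 -0.3754  0.3683] [[-0.002, 0.002, -1.0], [0.003, -1.0, -0.002], [-1.0, -0.003, 0.002]] [ 0.63  0.7  -0.06  1.67  0.06  0.78 -1.03] 1.0009479524219111
```

View pics/w_4c.png

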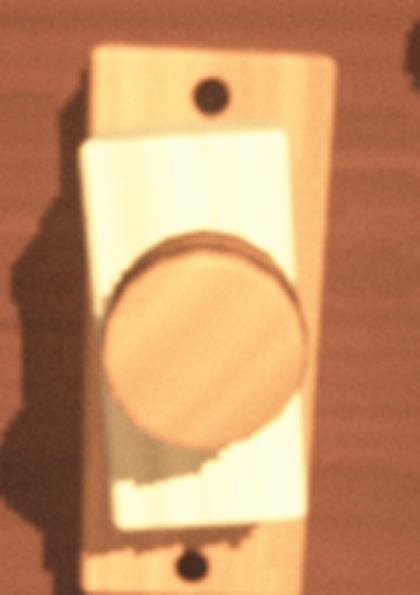

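```bash
python3 - <<'E'
from h import *
f=np.load("pics/w_4.npz"); K,Rw,o=f["K"],f["Rw"],f["o"]
g=lambda x,y,z: atz(225+x/3.5,115+y/3.5,z,K,Rw,o)[:2]
print("shaker",g(204.5,350,.094).round(4))
B=np.array([g(*q,.062) for q in [(80,143),(285,128),(307,520),(117,528)]]);print(B.round(4),B.mean(0))
E
```

```text
shaker [ 0.47   -0.3735]
[[ 0.5094 -0.345 ]
 [ 0.5129 -0.3912]
 [ 0.4179 -0.3982]
 [ 0.4156 -0.3517]] [ 0.46394624 -0.3715516 ]
```

Emit:
carry_out(targets="1 36 -2 6 0;1 36 0 0 0;1 30 0 0 0;1 18 0 0 0;1 10 0 0 0;1 0 0 0 0;1 0 0 0 0;0 0 0 0 0;0 0 0 0 0;0 0 0 0 0;0 0 0 0 0;0 0 0 0 0;0 0 0 0 0;0 0 0 0 0;0 0 0 0 0;0 0 0 0 0", force=20)

```text
clock: 8.93
tool_pos: [0.47, -0.3741, 0.2399]
eef_rot: [0.707, 0.001, -0.707, 0.001]
contact_force: [0.5, 0.7, 2.3]
opening: 0.487
```

Emit:
carry_out(targets="0 -8 0 0 0;0 -15 0 0 0;0 -30 0 0 0;0 -35 0 0 0;0 -30 -25 0 0;0 0 -36 4 0;0 0 -36 4 0;0 0 -36 4 0;0 0 -36 4 0;0 0 -36 4 0;0 0 -36 4 0;0 0 -36 4 0;0 0 -25 2 0;0 0 0 0 0;0 0 0 0 0;0 0 0 0 0")

```text
clock: 10.27
tool_pos: [0.4396, -0.0728, 0.3581]
eef_rot: [0.707, 0.0, -0.707, 0.001]
contact_force: [-0.2, -0.8, 0.2]
opening: 0.492
```

```bash
python3 look.py 5
```

```text
10.27 [ 0.4396 -0.0728  0.3581] [[0.001, 0.001, -1.0], [-0.001, -1.0, -0.001], [-1.0, 0.001, -0.001]] [ 0.06  0.55  0.    2.14  0.    0.45 -1.51] 0.4919766720570776
```

View pics/w_5.png

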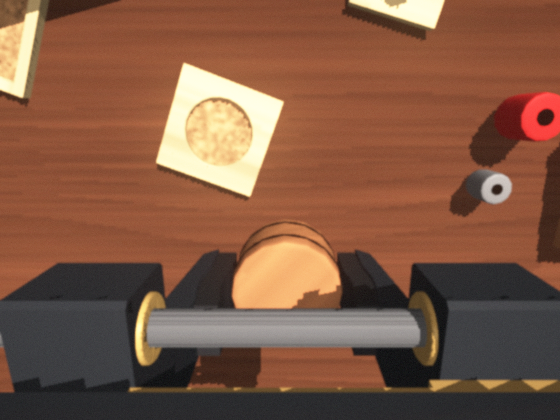

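```bash
python3 - <<'E'
from h import *
f=np.load("pics/w_5.npz"); K,Rw,o=f["K"],f["Rw"],f["o"]
P=np.array([atz(u,v,.010,K,Rw,o)[:2] for u,v in [(184,64),(283,101),(250,197),(157,164)]]); print(P.round(4),P.mean(0).round(4))
print(np.linalg.norm(P-np.roll(P,1,0),axis=1).round(4),atz(219,131,.008,K,Rw,o).round(4))
E
```

```text
[[ 0.5469  0.0131]
 [ 0.5171 -0.0709]
 [ 0.4314 -0.0401]
 [ 0.462   0.0437]] [ 0.4894 -0.0136]
[0.0903 0.0892 0.0911 0.0893] [ 0.4914 -0.0137  0.008 ]
```

Emit:
carry_out(targets="0 0 -29 -26 0;0 0 -29.3 -25.5 0;0 36 0 0 0;0 36 0 0 0;0 36 0 0 0;0 30 0 0 0;0 16 0 0 0;0 10 0 0 0;0 5 0 0 0;0 3 0 0 0;0 1 0 0 0;0 0 0 0 0;0 0 0 0 0;0 0 0 0 0")

```text
clock: 11.48
tool_pos: [0.4911, -0.0138, 0.1856]
eef_rot: [0.708, 0.001, -0.707, 0.001]
contact_force: [0.3, -0.2, -0.5]
opening: 0.493
```

Emit:
carry_out(targets="0 1 0 0 0;0 1 0 0 0;0 0.7 0 0 0;0 0.6 0 0 0;0 0.5 0 0 0;0 0 0 0 0;0 0 0 0 0")

```text
clock: 12.07
tool_pos: [0.4908, -0.0137, 0.1818]
eef_rot: [0.707, 0.001, -0.707, 0.001]
contact_force: [-0.3, 0.0, 11.7]
opening: 0.499
```

Emit:
carry_out(targets="0.55 0 0 0 0;0.6 0 0 0 0;0.7 0 0 0 0;0.8 0 0 0 0;0.8 0 0 0 0;0.8 0 0 0 0;0.8 0 0 0 0;0.8 -10 0 0 0;0.8 -25 0 0 0;0.8 -35 0 0 0;0.8 -40 0 0 0;1 -40 0 0 0;1 -20 0 0 0;1 0 0 0 0;1 0 0 0 0")

```text
clock: 13.32
tool_pos: [0.4908, -0.0138, 0.3524]
eef_rot: [0.708, 0.001, -0.706, 0.001]
contact_force: [-1.2, 0.5, 0.1]
opening: 0.997
```

```bash
python3 look.py 6
```

```text
13.32 [ 0.4908 -0.0138  0.3524] [[0.003, 0.002, -1.0], [0.0, -1.0, -0.002], [-1.0, -0.0, -0.003]] [-0.08  0.6   0.02  2.03 -0.02  0.51 -1.61] 0.9970736396331651
```

View pics/w_6.png

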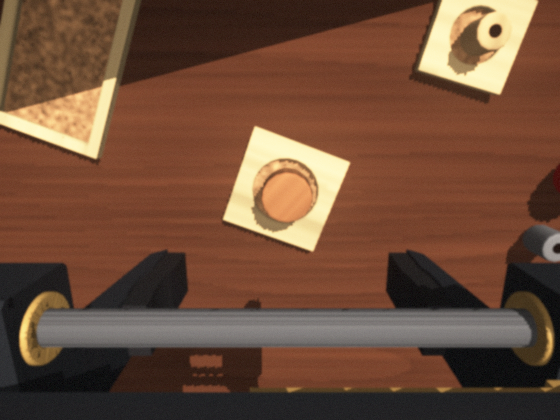

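The shaker sits flat in its recess at (286,196). Next, the block.

Emit:
carry_out(targets="1 0 36 2.7 0;1 0 36 2.7 0;1 0 36 2.7 0;1 0 36 2.7 0;1 0 36 2.7 0;1 0 36 2.7 0;1 0 36 2.7 0;1 0 36 2.7 0;1 0 36 2.7 0;1 0 34 2.7 0;1 0 0 0 -0.07;1 0 0 0 0;1 0 0 0 0")

```text
clock: 14.45
tool_pos: [0.4641, -0.371, 0.3491]
eef_rot: [-0.706, -0.026, 0.708, -0.024]
contact_force: [0.5, 0.3, -0.0]
opening: 1.0
```

```bash
python3 look.py 7; python3 - <<'E'
import cv2
p=cv2.imread("pics/w_7.png")[105:300,205:365]
cv2.imwrite("pics/w_7c.png",cv2.resize(p,None,fx=3,fy=3,interpolation=cv2.INTER_CUBIC))
E
```

```text
14.45 [ 0.4641 -0.371   0.3491] [[-0.003, 0.071, -0.998], [0.003, -0.998, -0.071], [-1.0, -0.003, 0.002]] [ 0.65  0.72 -0.09  1.72  0.09  0.71 -0.98] 1.000034357316297
```

View pics/w_7c.png

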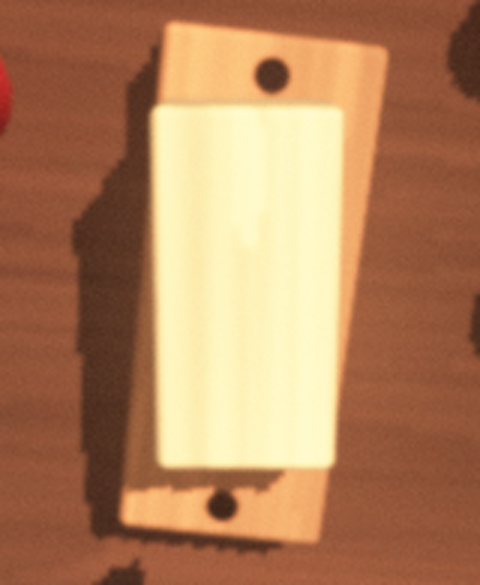

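```bash
python3 - <<'E'
from h import *
f=np.load("pics/w_7.npz"); K,Rw,o=f["K"],f["Rw"],f["o"]
g=lambda x,y,z: atz(205+x/3,105+y/3,z,K,Rw,o)[:2]
B=np.array([g(*q,.062) for q in [(152,105),(342,107),(333,467),(159,467)]]);print(B.round(4),B.mean(0))
B=np.array([g(*q,.028) for q in [(166,22),(387,48),(322,543),(121,523)]]);print(B.round(4),B.mean(0))
a,b=g(271,75,.028),g(222,506,.028); print((a+b)/2,np.degrees(np.arctan2(*(a-b)[::-1])))
E
```

```text
[[ 0.5096 -0.3451]
 [ 0.5124 -0.3911]
 [ 0.4186 -0.3977]
 [ 0.4152 -0.3516]] [ 0.463965   -0.37139613]
[[ 0.5292 -0.345 ]
 [ 0.5267 -0.4049]
 [ 0.3793 -0.4006]
 [ 0.3815 -0.3391]] [ 0.45417931 -0.37239925]
[ 0.45335833 -0.37177215] -2.163148887880513
```

Emit:
carry_out(targets="1 36 0 0 0;1 36 0 0 0;1 36 0 0 0;1 20 0 0 0;1 12 0 0 0;1 4 0 0 0;1 0 0 0 0;1 0 0 0 0;0 0 0 0 0;0 0 0 0 0;0 0 0 0 0;0 0 0 0 0;0 0 0 0 0;0 0 0 0 0;0 0 0 0 0;0 0 0 0 0;0 0 0 0 0", force=30)

```text
clock: 15.92
tool_pos: [0.4644, -0.3718, 0.2071]
eef_rot: [-0.707, -0.025, 0.707, -0.025]
contact_force: [-0.1, 1.2, 2.5]
opening: 0.537
```

Emit:
carry_out(targets="0 -8 0 0 0;0 -15 0 0 0;0 -30 0 0 0;0 -38 0 0 0;0 -38 -20 0 0;0 0 -37 -0.8 0;0 0 -37 -0.8 0;0 0 -37 -0.8 0;0 0 -37 -0.8 0;0 0 -37 -0.8 0;0 0 -37 -0.8 0;0 0 -37 -0.8 0;0 0 -37 -0.8 0;0 0 -37 -0.8 0;0 0 -37 -0.8 0;0 0 -37 -0.8 0;0 0 -37 -0.8 0;0 0 -37 -0.8 0;0 0 -37 -0.8 0;0 0 -37 -0.8 0")

```text
clock: 17.58
tool_pos: [0.4348, 0.2039, 0.3352]
eef_rot: [0.707, 0.026, -0.707, 0.025]
contact_force: [1.0, -0.6, -1.1]
opening: 0.541
```

Emit:
carry_out(targets="0 0 -37 -0.8 0;0 0 -37 -0.8 0;0 0 -20 -0.8 0;0 0 0 0 0.11;0 0 0 0 0.11;0 0 0 0 0.11;0 0 0 0 0;0 0 0 0 0;0 0 0 0 0")

```text
clock: 18.33
tool_pos: [0.4308, 0.2959, 0.3349]
eef_rot: [0.701, -0.09, -0.701, -0.09]
contact_force: [-0.4, -0.1, -1.1]
opening: 0.539
```

```bash
python3 look.py 8
```

```text
18.33 [0.4308 0.2959 0.3349] [[0.0, -0.253, -0.968], [0.0, -0.968, 0.253], [-1.0, -0.0, -0.0]] [-0.82  0.67  0.21  1.96 -0.26  0.54 -2.26] 0.5388666210128811
```

View pics/w_8.png

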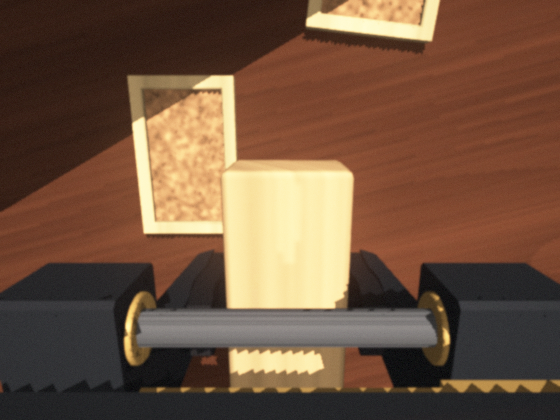

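```bash
python3 - <<'E'
import cv2
p=cv2.imread("pics/w_8.png")[60:250,110:260]
cv2.imwrite("pics/w_8c.png",cv2.resize(p,None,fx=3,fy=3,interpolation=cv2.INTER_CUBIC))
E
```

```text
(no output)
```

View pics/w_8c.png

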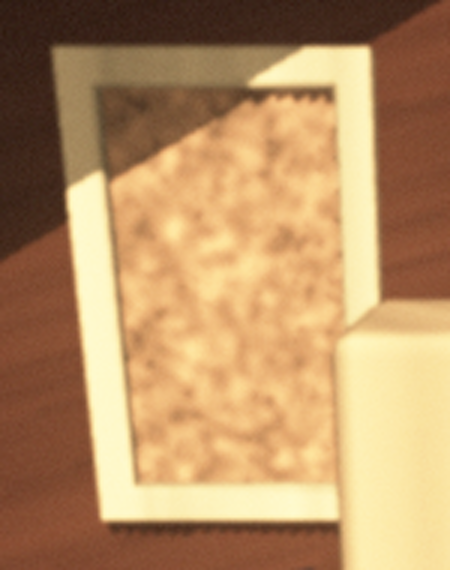

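```bash
python3 - <<'E'
from h import *
f=np.load("pics/w_8.npz"); K,Rw,o=f["K"],f["Rw"],f["o"]
g=lambda x,y,z=.01: atz(110+x/3,60+y/3,z,K,Rw,o)[:2]
for T in ([(53,46),(371,46),(102,520)],[(96,86),(334,86),(135,484)]):
    a,b,c=[g(*q) for q in T]
    print(a.round(4),b.round(4),c.round(4),"center",((b+c)/2).round(4),"len",np.linalg.norm(a-c).round(4),"wid",np.linalg.norm(a-b).round(4),"yaw",np.degrees(np.arctan2(*(a-c)[::-1])),np.degrees(np.arctan2(*(a-b)[::-1]))-90)
E
```

```text
[0.5554 0.3929] [0.5342 0.3113] [0.4276 0.4267] center [0.4809 0.369 ] len 0.1322 wid 0.0843 yaw -14.816485622191463 -14.560642231802191
[0.5431 0.3854] [0.5271 0.3238] [0.4356 0.4134] center [0.4814 0.3686] len 0.111 wid 0.0637 yaw -14.60734968162618 -14.562052058803658
```

Emit:
carry_out(targets="0 0 -28 -10 0;0 0 -28 -10 0;0 0 -27 -10 0;0 36 0 0 0;0 36 0 0 0;0 36 0 0 0;0 20 0 0 0;0 10 0 0 0;0 6 0 0 0;0 3 0 0 0;0 1 0 0 0;0 0 0 0 0;0 0 0 0 0;0 0 0 0 0")

```text
clock: 19.55
tool_pos: [0.4814, 0.3688, 0.1879]
eef_rot: [0.702, -0.091, -0.701, -0.091]
contact_force: [-0.2, -0.5, -1.0]
opening: 0.543
```

Emit:
carry_out(targets="0 1 0 0 0;0 1 0 0 0;0 1 0 0 0;0 1 0 0 0;0 0.7 0 0 0;0 0 0 0 0;0 0 0 0 0")

```text
clock: 20.13
tool_pos: [0.4811, 0.3685, 0.1831]
eef_rot: [0.701, -0.091, -0.701, -0.091]
contact_force: [-1.8, -2.1, 8.1]
opening: 0.543
```

Contact at the expected height. I'll release and rise.

Emit:
carry_out(targets="0.6 0 0 0 0;0.6 0 0 0 0;0.7 0 0 0 0;0.8 0 0 0 0;0.8 0 0 0 0;0.8 0 0 0 0;0.8 0 0 0 0;0.8 -10 0 0 0;0.8 -25 0 0 0;0.8 -35 0 0 0;0.8 -40 0 0 0;1 -40 0 0 0;1 -20 0 0 0;1 0 0 0 0;1 0 0 0 0")

```text
clock: 21.38
tool_pos: [0.4812, 0.3686, 0.3538]
eef_rot: [0.702, -0.09, -0.701, -0.092]
contact_force: [-1.1, 0.0, 0.3]
opening: 1.0
```

```bash
python3 look.py 9
```

```text
21.38 [0.4812 0.3686 0.3538] [[0.002, -0.255, -0.967], [0.002, -0.967, 0.255], [-1.0, -0.003, -0.002]] [-0.87  0.74  0.25  1.69 -0.25  0.74 -2.32] 0.9996970664752008
```

View pics/w_9.png

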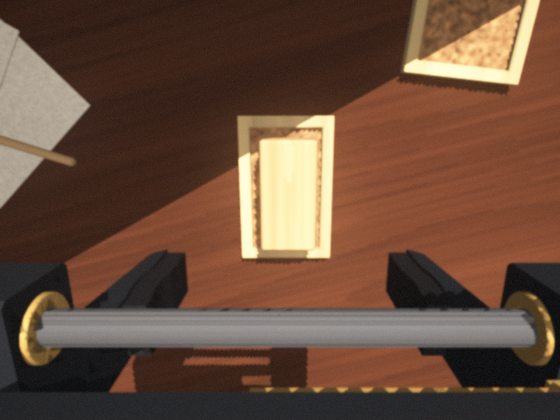

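The block lies in its recess at (287,195). Back for the bar.

Emit:
carry_out(targets="1 0 38 -8.5 0;1 0 38 -8.5 0;1 0 38 -8.5 0;1 0 38 -8.5 0;1 0 38 -8.5 0;1 0 38 -8.5 0;1 0 38 -8.5 0;1 0 38 -8.5 0;1 0 38 -8.5 0;1 0 38 -8.5 0;1 0 38 -8.5 0;1 0 38 -8.5 0;1 0 38 -8.5 0;1 0 38 -8.5 0;1 0 38 -8.5 0;1 0 38 -8.5 0;1 0 38 -8.5 0;1 0 38 -8.5 0;1 0 38 -8.5 0")

```text
clock: 23.02
tool_pos: [0.4519, -0.3723, 0.3502]
eef_rot: [-0.7, 0.09, 0.702, 0.092]
contact_force: [0.3, -0.0, -1.4]
opening: 1.0
```

Emit:
carry_out(targets="1 0 0 0 -0.11;1 0 0 0 -0.11;1 0 0 0 0;1 0 0 0 0;1 0 0 0 0")

```text
clock: 23.43
tool_pos: [0.4528, -0.3701, 0.3511]
eef_rot: [-0.706, 0.014, 0.708, 0.015]
contact_force: [-0.4, 0.6, 0.0]
opening: 1.001
```

```bash
python3 look.py 10
```

```text
23.43 [ 0.4528 -0.3701  0.3511] [[-0.002, -0.04, -0.999], [0.002, -0.999, 0.04], [-1.0, -0.002, 0.002]] [ 0.61  0.7  -0.01  1.75  0.01  0.69 -1.01] 1.001202106128366
```

View pics/w_10.png

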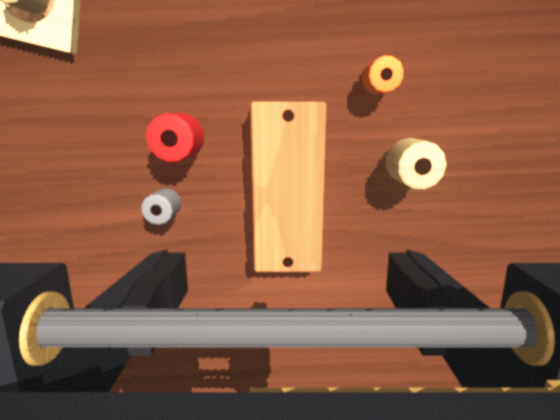

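```bash
python3 - <<'E'
from h import *
f=np.load("pics/w_10.npz"); K,Rw,o=f["K"],f["Rw"],f["o"]
a,b=[atz(*q,.028,K,Rw,o)[:2] for q in [(288.3,115.5),(287.5,261.5)]]
print(a,b,(a+b)/2,np.degrees(np.arctan2(*(a-b)[::-1])))
B=np.array([atz(*q,.028,K,Rw,o)[:2] for q in [(251,102),(326,103),(321,271),(256,271)]]);print(B.round(4),B.mean(0))
E
```

```text
[ 0.51726316 -0.37455725] [ 0.38969332 -0.36904814] [ 0.45347824 -0.3718027 ] -2.4727837220015134
[[ 0.5289 -0.3449]
 [ 0.5258 -0.4053]
 [ 0.3792 -0.3992]
 [ 0.3815 -0.34  ]] [ 0.45385247 -0.37235427]
```

Emit:
carry_out(targets="1 36 2 -1 0;1 36 0 0 0;1 36 0 0 0;1 36 0 0 0;1 18 0 0 0;1 9 0 0 0;1 3 0 0 0;1 0 0 0 0;1 0 0 0 0;0 0 0 0 0;0 0 0 0 0;0 0 0 0 0;0 0 0 0 0;0 0 0 0 0;0 0 0 0 0;0 0 0 0 0;0 0 0 0 0;0 0 0 0 0", force=40)

```text
clock: 24.98
tool_pos: [0.454, -0.3726, 0.1787]
eef_rot: [0.707, -0.013, -0.707, -0.014]
contact_force: [-1.3, 1.0, 5.8]
opening: 0.699
```

Emit:
carry_out(targets="0 -5 0 0 0;0 -10 0 0 0;0 -25 0 0 0;0 -38 0 0 0;0 -38 0 0 0;0 -35 0 0 0;0 -10 -20 -4 0;0 0 -36 -7 0;0 0 -36 -7 0;0 0 -36 -7 0;0 0 -36 -7 0;0 0 -36 -7 0;0 0 -36 -7 0;0 0 -36 -7 0;0 0 -36 -7 0;0 0 -36 -7 0;0 0 -36 -7 0;0 0 -36 -7 0;0 0 -18 -4 0")

```text
clock: 26.57
tool_pos: [0.5557, 0.0634, 0.3396]
eef_rot: [0.707, -0.01, -0.707, -0.013]
contact_force: [0.4, 1.1, -1.8]
opening: 0.698
```

Emit:
carry_out(targets="0 0 0 0 0.11;0 0 0 0 0.11;0 0 0 0 0.11;0 0 0 0 0;0 0 0 0 0;0 0 0 0 0")

```text
clock: 27.07
tool_pos: [0.5552, 0.0575, 0.3393]
eef_rot: [0.695, -0.129, -0.695, -0.129]
contact_force: [1.1, 0.6, -1.1]
opening: 0.699
```

```bash
python3 look.py 11
```

```text
27.07 [0.5552 0.0575 0.3393] [[0.0, -0.358, -0.934], [-0.0, -0.934, 0.358], [-1.0, -0.0, -0.0]] [-0.3   0.7   0.19  1.85 -0.21  0.61 -1.91] 0.6985140745559554
```

View pics/w_11.png

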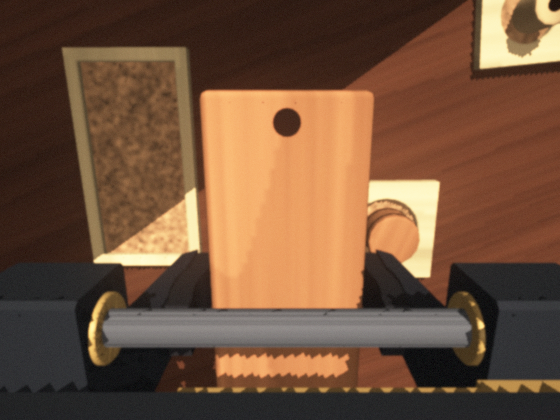

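```bash
python3 - <<'E'
import cv2
p=cv2.imread("pics/w_11.png")[35:280,50:215]
p=cv2.convertScaleAbs(p,alpha=1.6,beta=20)
cv2.imwrite("pics/w_11c.png",cv2.resize(p,None,fx=2.4,fy=2.4,interpolation=cv2.INTER_CUBIC))
E
```

```text
(no output)
```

View pics/w_11c.png

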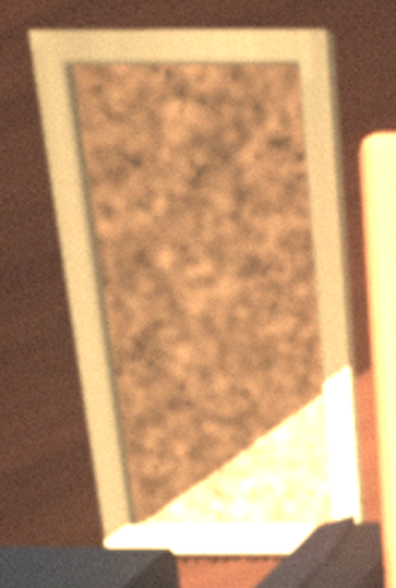

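```bash
python3 - <<'E'
from h import *
f=np.load("pics/w_11.npz"); K,Rw,o=f["K"],f["Rw"],f["o"]
g=lambda x,y,z=.01: atz(50+x/2.4,35+y/2.4,z,K,Rw,o)[:2]
for T in ([(29,29),(329,29),(104,547)],[(69,63),(300,63),(131,523)]):
    a,b,c=[g(*q) for q in T]; m=(b+c)/2
    print(a.round(4),b.round(4),c.round(4),"center",m.round(4),"len",np.linalg.norm(a-c).round(4),"wid",np.linalg.norm(a-b).round(4),"yaw",np.degrees(np.arctan2(*(a-c)[::-1])),np.degrees(np.arctan2(*(a-b)[::-1]))-90)
    d=m-np.array([.5552,.0575]); print("shift y,z mm",(d@np.array([-.358,-.934])*1e3).round(1),(d@np.array([-.934,.358])*1e3).round(1))
E
```

```text
[0.7281 0.1803] [0.6929 0.0879] [0.5566 0.2467] center [0.6247 0.1673] len 0.1839 wid 0.0989 yaw -21.136941218179786 -20.870906770613203
shift y,z mm -127.4 -25.6
[0.7142 0.1732] [0.6868 0.1014] [0.5616 0.2322] center [0.6242 0.1668] len 0.1636 wid 0.0769 yaw -21.149951190118244 -20.872388888069636
shift y,z mm -126.8 -25.4
```

Emit:
carry_out(targets="0 0 -25 -6 0;0 0 -34 -6.5 0;0 0 -34 -6.5 0;0 0 -34 -6.5 0;0 0 0 0 0;0 34 0 0 0;0 36 0 0 0;0 36 0 0 0;0 22 0 0 0;0 12 0 0 0;0 6 0 0 0;0 3 0 0 0;0 1 0 0 0;0 0 0 0 0;0 0 0 0 0;0 0 0 0 0")

```text
clock: 28.45
tool_pos: [0.6253, 0.1671, 0.1904]
eef_rot: [0.696, -0.129, -0.694, -0.13]
contact_force: [-0.2, 0.7, -1.7]
opening: 0.702
```

Emit:
carry_out(targets="0 2 0 0 0;0 1.5 0 0 0;0 1 0 0 0;0 1 0 0 0;0 1 0 0 0;0 0.7 0 0 0;0 0.5 0 0 0;0 0 0 0 0;0 0 0 0 0")

```text
clock: 29.2
tool_pos: [0.6247, 0.1668, 0.1827]
eef_rot: [-0.695, 0.129, 0.695, 0.13]
contact_force: [-3.2, -0.2, 8.1]
opening: 0.699
```

Emit:
carry_out(targets="0.75 0 0 0 0;0.8 0 0 0 0;0.9 0 0 0 0;1 0 0 0 0;1 0 0 0 0;1 0 0 0 0;1 0 0 0 0;1 -10 0 0 0;1 -25 0 0 0;1 -35 0 0 0;1 -40 0 0 0;1 -40 0 0 0;1 -20 0 0 0;1 0 0 0 0;1 0 0 0 0")

```text
clock: 30.45
tool_pos: [0.6249, 0.1669, 0.3533]
eef_rot: [0.696, -0.129, -0.694, -0.13]
contact_force: [0.5, -0.1, -1.3]
opening: 0.998
```

```bash
python3 look.py 12; python3 - <<'E'
from plant import eyes
import cv2
for n,(x,y,w,h) in {"scene":(90,110,330,200),"side":(190,90,190,280)}.items():
    p,d=eyes.snapshot(n); p=p[y:y+h,x:x+w]; k=2.3 if n=="scene" else 2.1
    cv2.imwrite(f"pics/{n}_end.png",cv2.resize(p,None,fx=k,fy=k,interpolation=cv2.INTER_CUBIC))
E
```

```text
30.45 [0.6249 0.1669 0.3533] [[0.003, -0.36, -0.933], [0.001, -0.933, 0.36], [-1.0, -0.002, -0.003]] [-0.46  0.79  0.24  1.56 -0.23  0.82 -2.07] 0.9981699512935818
```

View pics/w_12.png

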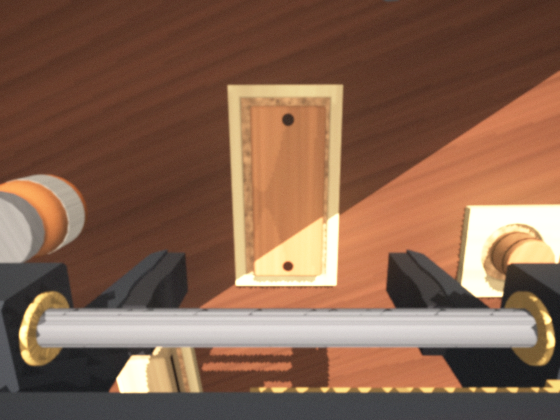

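View pics/scene_end.png

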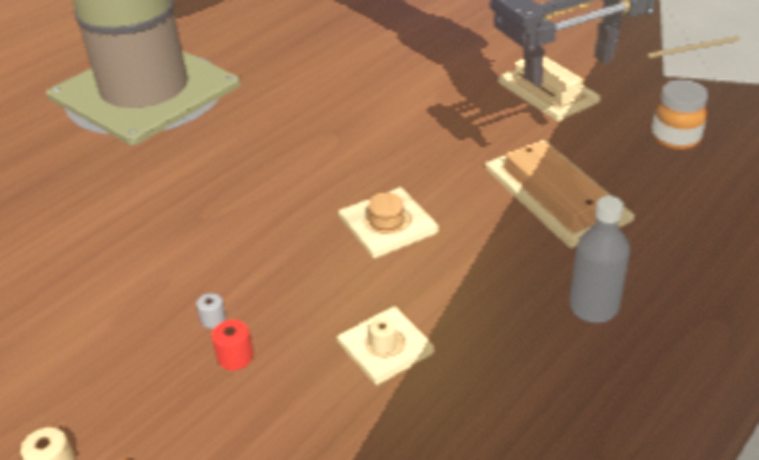

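View pics/side_end.png

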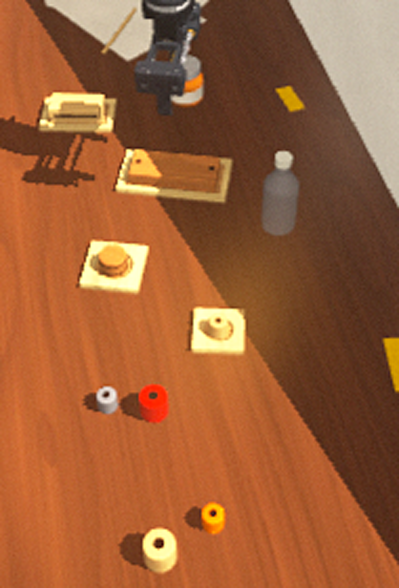

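All four parts lie in their recesses, the bar at wrist (287,195). The bottle and jar stand where they were, and the gripper is clear.

```bash
python3 -c "
from plant import r
s=r.get_state();print(s['clock'],s['opening'],s['contact_force']);print(r.finish_job())"
```

```text
30.6 0.999506093681588 [-0.2742904  -0.30229544  0.34450509]
the job is handed in; nothing more can be done
None
```

I took the stack apart from the top down: mallet head, shaker, wood block, then tone bar. Each part was lowered into its own rest until I felt light contact (about 6–12 N), and only then released. I handed the job in at 30.6 s of the 128 s allowed.

The last pictures from all three cameras, checked by eye, showed all four parts upright or flat inside their recesses. The glue bottle, oil jar and look-alike parts looked unmoved. The gripper was fully open about 0.15 m above the bar, with wrist force near zero. None of the checks failed or disagreed.

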